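Set a plaster mount block under the drill bit

TASK

The plaster mount block with the pencilled cross is to be drilled next. On the drill stand, slide it (do not lift it) until its long back edge is pressed home flush against the fence and the cross is right under the drill bit, and bring the fence's sliding end stop up until it just touches the end of the block, so that the next block goes to the same place. Push gently, because plaster chips; do not bump the drill, and leave everything else where it is.

Things in the scene. Friction and masses are not known exactly. Their poses are not given: they have to be found in the camera images.
- stand: grey base plate of the bench drill stand, 280 mm (its x, depth) x 400 mm (its y, width) x 20 mm thick, fixed to the counter. Origin: centre of its underside, on the counter. x points away from the robot (roughly), y to the robot's left along the fence, z up. Its flat top, on which the block slides, is 20 mm above the counter
- fence: straight aluminium bar fixed on the plate, 380 mm along its y, 16 mm thick in x, 30 mm high above the plate. Origin: on its front face (the face towards the robot) at mid-length, level with the plate top. Its axes are parallel to those of the stand; the block lies on its -x side, so the front face is the plane x = 0 of this frame
- bit_tip (a point): point of the fixed vertical drill bit (3 mm thick, 34 mm long), 42 mm in front of the fence's front face, 43 mm above the plate top, 8 mm above the block's top. Axes as the stand
- drill: the fixed drill; origin at the bit tip, axes as the stand. Above the bit a grey handpiece (27 mm diameter from 66 to 165 mm above the tip, thinner below) in a collar (38 mm diameter, 108 to 136 mm above the tip) on a 22 mm wide bracket running back (+x) over the fence to a 28 mm column 102 mm behind the bit, with a 54 mm sleeve; the column's top is 302 mm above the tip
- block: cream plaster mount block, 110 mm (its x, depth) x 160 mm (its y, length) x 35 mm high, about 0.5 kg, loose on the plate, up to 0.2 rad out of square. Origin: centre of its underside; +x long side = back edge, +y = left end, z up. Dry friction (2 to 5 N to slide it, more at first contact): it stops with the push; pushed 50 mm off its middle it also turns, some 0.07 rad per 10 mm
- cross (a point): centre of the pencilled cross (22 mm strokes) on the block's top, 42 mm from the back edge and 50 mm from the right (-y) end: block frame (13, -30, 35) mm. An 8 mm dark round hole near the left end is a finished hole, not the mark
- edge_right (a point): right end of the block's back edge, at half its height (block frame 55, -80, 17.5 mm)
- edge_left (a point): left end of the block's back edge, at half its height (block frame 55, 80, 17.5 mm)
- end_stop (a joint): travel of the end stop along the fence in m: 0 at the far left, grows as it slides right (-y) towards the block, at most 0.14. A stiff slide: about 3 N moves it and it stays where it is left
- stop_face (a point): centre of the contact face of the end stop, looking right (-y) at the block's left end; 16 mm in front of the fence's face, 17 mm above the plate top. Axes as the stand. The stop is an aluminium saddle on the fence with a foot, 22 mm long in y, that stands 32 mm out in front of the fence, 2 to 32 mm above the plate
- sherd: bystander: curved terracotta sherd with black figures, about 150 x 110 mm, on the counter to the left
- cone: bystander: cream plaster support cone, 80 mm wide, 88 mm high, on the counter to the left
- mount: bystander: smaller finished plaster block, 75 x 110 x 35 mm, with a 60 mm steel dowel standing in it, on the counter to the left
- spatula: bystander: stainless spatula with a wooden handle, 190 mm, on the counter to the right
- bowl: bystander: black rubber mixing bowl, 116 mm wide, on the counter to the right
- bottle_base: bystander: squat brown glass bottle base, 76 mm wide, 44 mm high, on the counter just right of the plate
- brush: bystander: flat brush, 170 mm, on the counter in front of the plate's left half
- stop_push (a point): middle of the end stop's left (+y) face, where it can be pushed right: the saddle, 32 to 56 mm above the plate and 30 mm long in y, from 32 mm in front of to 24 mm behind the fence's front face. This point is 4 mm in front of the fence's face, 44 mm above the plate, 30 mm left of the contact face
- stop_knob (a point): middle of the black round knob on the end stop (24 mm diameter, 58 to 72 mm above the plate), 15 mm left of the contact face, 4 mm in front of the fence's face; it can be pinched
Things that resemble listed ones, but are neither listed nor needed, are in the scene too. What is shaped like the block but green is not meant.

How it is judged:
By the outcome, as a careful person would: the job done as asked, in the order asked, and still so for the second after the job is handed in, with the robot touching nothing.
It also fails if it takes over 72 s, if anything falls off the work surface, if the arm or the gripper's body presses on something with over 40 N, if the wrist force passes 120 N, or if a joint passes its speed limit or range.

ROBOT

A 6-joint arm with a two-finger parallel gripper is mounted at the origin on the work surface. World frame = base frame: x ahead of the robot, y to its left, z up, the work surface at z = 0. Lengths are in mm, angles in rad, forces in N, time in s.
With the tool pointing down it reaches from about 350 to 1000 mm from the base axis. Payload 7.1 kg.
Tool frame: the origin (TCP) lies on the front face of the gripper's body, between the roots of the fingers; the fingertips stand 73 mm ahead of it and the grasp point (between the pads) lies 54 mm ahead of it (manip.grasp_offset is the distance from the TCP to the grasp point, in mm); z points along the fingers, y is the line along which they close (so a half turn about z gives the same grasp; the last joint's range is limited). The gripper opens to 85 mm and grips with 20 to 120 N. Pads are 22 mm wide; open, the fingers measure 114 mm over their backs; the gripper's body (76 mm by 85 mm) begins 54 mm behind the grasp point. The pads swing forward as they close: fully open they stand 13 mm farther back than shut.
Start: joints at [-1.222, 0.423, 1.63, -0, 1.089, -0.019], TCP at [224.744, -583.177, 303.919] pointing down, gripper open.
Joint ranges: [-3, 3], [-0.9, 2.11], [0.09, 2.58], [-1.31, 4.45], [0.11, 2.69], [-2.54, 2.54]. Speed limits (rad/s): [2.39, 2.39, 3.01, 3.14, 3.14, 3.14].

INTERFACE

Orientations are given as [roll, pitch, yaw] about the fixed x, y, z axes, in that order (R = Rz(yaw) Ry(pitch) Rx(roll)).
In Python, from rig import manip gives the robot as it stands.
- The arm moves only by the tool apply_moves, never from a script. Its argument "moves" is a list of rows, each a list of 3 entries, a list of its own where there are three numbers: the opening, from 0 (shut) to 1 (fully open), then the shift along the tool's x, y, z scaled (see below), then the turn, a rotation vector about the tool's x, y, z scaled (see below). A call has 1 to 5 rows; each row shifts and turns the commanded pose from where the row before left it, along the tool's axes as they then stand; what a row does not reach is not made up. The controller multiplies each number of a shift by 0.8 m and each number of a turn by 5 degrees. A row lasts 1/10 s, in which the tool goes at most 50 mm and 8.59 degrees, less where a joint would pass 70% of its speed; a pose out of reach is approached as far as the arm can. A call with a number of a shift or a turn outside -1 to 1 is refused whole. A call with a gripper value outside its range is refused whole. The fingers move at their own pace and stop on an object; "grip_force" is the grip in N (left out, the last holds). Time passes only in rows, so rows that do not move let the fingers close. It gives the time, the measured TCP pose, the force, the opening and the grip force at its end, in the units of the state.
- manip.get_state(): the state, without advancing time (a new reading comes with each control period).
- manip.snapshot(name): name is "side" or "top" or "wrist"; returns the picture (420x560x3 uint8, red, green, blue); there is no depth.
- manip.camera_model(name): a dict with "fx", "fy", "cx", "cy" (pixels), "rvec" (rotation vector, rad) and "tvec" (3), from world to camera coordinates, as OpenCV has them; the wrist camera has in their place "tool_from_camera" (4x4, takes a point from camera to tool coordinates, whose origin is the TCP and whose axes are the flange's). Camera axes: x right, y down, z forward; pixel columns grow to the right and rows downward; lengths in mm; the calibration is good to about 2 mm. A picture is of the moment at which its call begins: read the wrist's pose just before it. camera_model takes no time and is no camera call.
- manip.finish_job(): hands the job in; it is judged then, once.
Trained networks look in the newest picture that a camera, given by its name, has taken for a name from the list of things; names that differ only in an ending like _2 or _b are one class to them, and where a whole thing is asked for, a point or a joint stands for the part that bears it (a point fixed in the world has none). Each returns a list of dicts, best first, with "conf" (0 to 1); they miss things now and then, are a little off and sometimes report something else, mostly with a low value. They report only what shows in the picture. A call takes as long as a camera call. They do not tell look-alikes from the thing itself.
- manip.look_for(camera, name): "uv" ([column, row] in pixels, amid what is visible of it).
- manip.cut_out(camera, name): "mask" (420x560 bool, what is visible of it) and "uv" ([column, row] in pixels, amid what is visible of it).
- manip.mark_of(camera, name): "uv" ([column, row] in pixels: a listed point, or the origin of a listed thing).
The state is a dict: "time_s": time; "joints": joint angles; "dq": joint speeds; "joint_efforts": joint torques, N m; "position": TCP position; "ee_rot": TCP orientation; "contact_force": force on the tool from outside, world axes, zero at the start; "wrist_torque": the same for the moment, N m; "opening": finger opening in mm; "grip_force": force on a finger pad.
Only numpy, scipy, OpenCV 4.12 (cv2) and the standard library are available. Lean on these libraries where they do the work, as an engineer would, in place of code of your own. Each camera call takes 0.05 s, during which the arm holds its last target. There are 200 camera calls.

## Working session

There is one attempt and no reset: what is moved stays moved. The work goes in short steps, Python scripts to look and compute and a tool call to move; the robot and the scene stay as the last step left them, time stands still between calls to the robot, and variables do not carry over. Pictures are saved under pics/ and viewed, at most 10 in all, crops included, and the job is handed in when it is done.

Besides the shell and the picture viewer there is one more tool, called after "Request:" as name([rows], argument=value, ...), one row to a line, values as JSON. apply_moves: Moves the arm, as the interface text tells. Shifts and turns lie within -1 to 1; 1 stands for 0.8 m of shift or 5 degrees of turn. Its arguments: {"type":"object","properties":{"moves":{"type":"array"},"grip_force":{"type":"number"}},"required":["moves"]}

```bash
mkdir -p pics; ls; cat > h.py <<'E'
import numpy as np, cv2
from rig import manip
def cam(n):
    m=manip.camera_model(n)
    K=np.array([[m['fx'],0,m['cx']],[0,m['fy'],m['cy']],[0,0,1.]])
    return K,np.array(m['rvec'],float),np.array(m['tvec'],float)
def ray(n,uv):
    K,r,t=cam(n);R=cv2.Rodrigues(r)[0]
    d=R.T@np.linalg.inv(K)@np.array([uv[0],uv[1],1.]);return -R.T@t,d
def atz(n,uv,z):
    c,d=ray(n,uv);return c+d*(z-c[2])/d[2]
def proj(n,P):
    K,r,t=cam(n);return cv2.projectPoints(np.array(P,float).reshape(-1,1,3),r,t,K,None)[0].reshape(-1,2)
def snap(n,f):
    im=manip.snapshot(n);cv2.imwrite('pics/'+f,im[:,:,::-1]);return im
E
python3 - <<'E'
from h import *
a=snap('top','top0.png');b=snap('side','side0.png')
Z=dict(cross=55,edge_right=37.5,edge_left=37.5,bit_tip=63,stop_face=37,stop_push=64,stop_knob=85,fence=20,block=20,stand=0)
for n in('top','side'):
    print(n,-cv2.Rodrigues(cam(n)[1])[0].T@cam(n)[2])
    for k,z in Z.items():
        for r in manip.mark_of(n,k)[:3]:print(k,np.round(r['uv'],1),round(r['conf'],2),np.round(atz(n,r['uv'],z),1))
print(manip.get_state())
cv2.imwrite('pics/both.png',cv2.resize(np.hstack([a,b])[:,:,::-1],(800,300)))
E
```

```text
pics
top [ 217.38364248  -20.10289968 1426.51550936]
cross [155.2 316.7] 0.79 [147.8 312.6  55. ]
cross [356.2 261. ] 0.76 [ 286.5 -217.5   55. ]
cross [296.7 152.7] 0.63 [584.1 -65.7  55. ]
edge_right [335.4 248.6] 0.97 [ 321.3 -165.4   37.5]
edge_right [314.2 137.7] 0.75 [ 631.1 -115.8   37.5]
edge_right [177.  329.6] 0.57 [113.  258.2  37.5]
edge_left [165.3 270.6] 0.68 [267.9 292.7  37.5]
edge_left [257.2 142.8] 0.63 [618.9  43.4  37.5]
edge_left [108.3 178.6] 0.21 [523.  457.   37.5]
bit_tip [281.5 144.7] 0.75 [605.1 -24.3  63. ]
stop_face [209.8 138.1] 0.69 [634.8 176.1  37. ]
stop_push [198.9 132.6] 0.62 [642.8 202.5  64. ]
stop_knob [199.8 127.1] 0.54 [651.7 196.8  85. ]
fence [266.7 134.3] 0.97 [648.4  17.1  20. ]
block [282.9 166.4] 0.93 [554.5 -27.5  20. ]
block [153.8 307.7] 0.73 [169.8 325.5  20. ]
block [359.4 273. ] 0.63 [ 255.9 -230.    20. ]
stand [265.6 158.3] 0.92 [583.7  21.4   0. ]
side [-294.39890262 1202.52997962  975.52176503]
cross [259.5 195.2] 0.78 [588.9 -91.2  55. ]
cross [323.3 316.3] 0.66 [132.6 327.3  55. ]
cross [358.2 205.4] 0.62 [ 268.1 -190.8   55.
[... 766 characters left out ...]
   0. ]
{'time_s': 1.1, 'joints': array([-1.22200879e+00,  4.23098912e-01,  1.62987082e+00,  2.43766979e-05,
        1.08859770e+00, -1.89835500e-02]), 'dq': array([-0.0010907 , -0.00098163,  0.00051579, -0.00024709, -0.00208664,
        0.00187356]), 'joint_efforts': array([ 6.99717839e-04, -5.57355273e+01, -2.82151133e+01, -5.26491226e-05,
        1.15791059e-03,  4.17860520e-06]), 'position': array([ 224.74856983, -583.19241751,  303.93122983]), 'ee_rot': array([ 3.14156703e+00, -2.11148636e-05,  3.67759784e-01]), 'contact_force': array([-0.54332222, -0.76476078, -0.1121752 ]), 'wrist_torque': array([-0.01932107,  0.02765358,  0.02288259]), 'grip_force': 0.0, 'opening': 85.58746716868427}
```

View pics/top0.png

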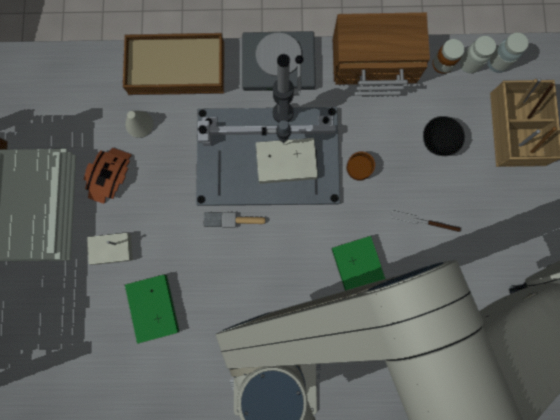

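View pics/side0.png

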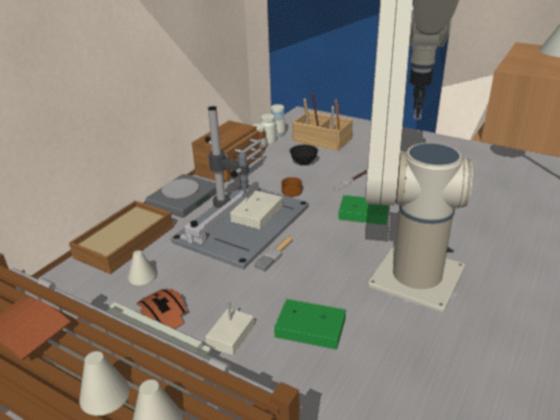

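The block to use is the cream one with the cross, at top (286,160) and side (257,208). What could be mistaken for it: the green blocks at top (152,308) and (358,260), which are excluded by colour, and the small cream mount with the dowel at top (108,248). The dark round spot near (270,156) on the block is the finished hole. Next I check the block in a close crop and read the wrist camera's geometry.

```bash
python3 - <<'E'
from h import *
a=cv2.imread('pics/top0.png')[95:215,185:355]
cv2.imwrite('pics/crop0.png',cv2.resize(a,None,fx=4.5,fy=4.5,interpolation=cv2.INTER_CUBIC))
m=manip.camera_model('wrist');print(m)
# view-pose
E
```

```text
{'fx': 355.14929958228646, 'fy': 355.14929958228646, 'cx': 282.6679061705942, 'cy': 209.49654399283432, 'tool_from_camera': array([[-2.30595989e-04, -9.59233471e-01, -2.82614748e-01,
         7.18874888e+01],
       [ 9.99999862e-01, -3.54622367e-04,  3.87699821e-04,
         8.93268834e-02],
       [-4.72116155e-04, -2.82614619e-01,  9.59233420e-01,
        -7.00361535e+01],
       [ 0.00000000e+00,  0.00000000e+00,  0.00000000e+00,
         1.00000000e+00]])}
```

View pics/crop0.png

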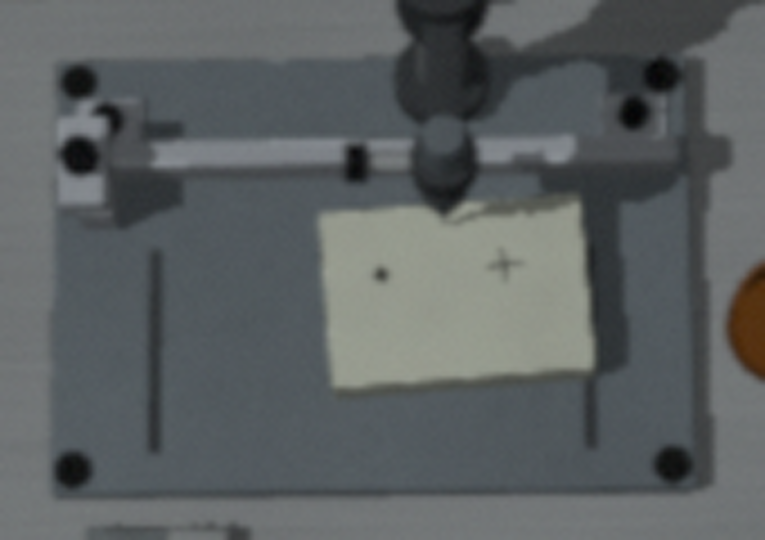

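The crop confirms it: cream block, hole at left (380,274) and pencilled cross at right (505,265), with the stop at far left (80,150). The camera sits on the tool's +x side, so I'll work with yaw ≈ π to keep it away from the drill. First move: to a viewing pose in front of the stand.

Request:
apply_moves([
  [1,[0.037,-0.04,0],[0,0,0]],
  [1,[0.037,-0.04,0],[0,0,0]],
  [1,[0.037,-0.04,0],[0,0,0]],
  [1,[0.037,-0.04,0],[0,0,0]],
  [1,[0.037,-0.04,0],[0,0,0]],
])

```text
time_s: 1.6
position: [305.6, -379.1, 304.0]
ee_rot: [3.141, -0.0, 0.367]
contact_force: [0.5, -0.1, 0.7]
opening: 85.1
grip_force: 0.0
```

Request:
apply_moves([
  [1,[0.037,-0.04,0],[0,0,0]],
  [1,[0.037,-0.04,0],[0,0,0]],
  [1,[0.037,-0.04,0],[0,0,0]],
  [1,[0.037,-0.04,0],[0,0,0]],
  [1,[0.037,-0.04,0],[0,0,0]],
])

```text
time_s: 2.1
position: [386.3, -176.6, 304.3]
ee_rot: [3.141, -0.001, 0.367]
contact_force: [0.5, -0.2, -0.2]
opening: 85.3
grip_force: 0.0
```

Request:
apply_moves([
  [1,[0.037,-0.04,0],[0,0,0]],
  [1,[0.037,-0.04,0],[0,0,0]],
  [1,[0.037,-0.04,0],[0,0,0]],
  [1,[0.037,-0.04,0],[0,0,0]],
  [1,[0,0,0],[0,0,-1]],
])

```text
time_s: 2.6
position: [452.0, -12.3, 304.4]
ee_rot: [3.141, -0.002, 0.461]
contact_force: [-0.3, -0.6, 0.0]
opening: 85.1
grip_force: 0.0
```

Request:
apply_moves([
  [1,[0,0,0],[0,0,-1]],
  [1,[0,0,0],[0,0,-1]],
  [1,[0,0,0],[0,0,-1]],
  [1,[0,0,0],[0,0,-1]],
  [1,[0,0,0],[0,0,-1]],
])

```text
time_s: 3.1
position: [450.4, -16.1, 304.1]
ee_rot: [3.141, -0.0, 0.895]
contact_force: [0.2, -0.3, -0.9]
opening: 85.5
grip_force: 0.0
```

Request:
apply_moves([
  [1,[0,0,0],[0,0,-1]],
  [1,[0,0,0],[0,0,-1]],
  [1,[0,0,0],[0,0,-1]],
  [1,[0,0,0],[0,0,-1]],
  [1,[0,0,0],[0,0,-1]],
])

```text
time_s: 3.6
position: [450.4, -16.1, 304.1]
ee_rot: [3.141, -0.0, 1.331]
contact_force: [1.0, -0.5, -0.2]
opening: 85.6
grip_force: 0.0
```

Request:
apply_moves([
  [1,[0,0,0],[0,0,-1]],
  [1,[0,0,0],[0,0,-1]],
  [1,[0,0,0],[0,0,-1]],
  [1,[0,0,0],[0,0,-1]],
  [1,[0,0,0],[0,0,-1]],
])

```text
time_s: 4.1
position: [450.4, -16.2, 304.1]
ee_rot: [3.141, 0.0, 1.768]
contact_force: [0.7, -0.5, -0.4]
opening: 85.3
grip_force: 0.0
```

Request:
apply_moves([
  [1,[0,0,0],[0,0,-1]],
  [1,[0,0,0],[0,0,-1]],
  [1,[0,0,0],[0,0,-1]],
  [1,[0,0,0],[0,0,-1]],
  [1,[0,0,0],[0,0,-1]],
])

```text
time_s: 4.6
position: [450.4, -16.1, 304.1]
ee_rot: [3.141, 0.0, 2.204]
contact_force: [-0.2, -0.4, -1.1]
opening: 85.5
grip_force: 0.0
```

Request:
apply_moves([
  [1,[0,0,0],[0,0,-1]],
  [1,[0,0,0],[0,0,-1]],
  [1,[0,0,0],[0,0,-1]],
  [1,[0,0,0],[0,0,-1]],
  [1,[0,0,0],[0,0,-1]],
])

```text
time_s: 5.1
position: [450.4, -16.1, 304.1]
ee_rot: [3.141, 0.0, 2.64]
contact_force: [0.3, 0.1, -0.1]
opening: 85.5
grip_force: 0.0
```

Request:
apply_moves([
  [1,[0,0,0],[0,0,-1]],
  [1,[0,0,0],[0,0,-1]],
  [1,[0,0,0],[0,0,-1]],
  [1,[0,0,0],[0,0,-1]],
  [1,[0,0,0],[0,0,-1]],
])

```text
time_s: 5.6
position: [450.4, -16.1, 304.0]
ee_rot: [3.142, 0.0, 3.077]
contact_force: [-0.0, 0.9, 0.0]
opening: 85.6
grip_force: 0.0
```

```bash
cat >> h.py <<'E'
from scipy.spatial.transform import Rotation as Ro
_cam=cam
def cam(n):
    if n!='wrist':return _cam(n)
    m=manip.camera_model(n);K=np.array([[m['fx'],0,m['cx']],[0,m['fy'],m['cy']],[0,0,1.]])
    s=WS[0];T=np.eye(4);T[:3,:3]=Ro.from_euler('xyz',s['ee_rot']).as_matrix();T[:3,3]=s['position']
    W=np.linalg.inv(T@np.array(m['tool_from_camera']))
    return K,cv2.Rodrigues(W[:3,:3])[0],W[:3,3]
WS=[None]
def wsnap(f):
    WS[0]=manip.get_state();return snap('wrist',f)
Z=dict(cross=55,edge_right=37.5,edge_left=37.5,bit_tip=63,stop_face=37,stop_push=64,stop_knob=85,fence=20,block=20,stand=0)
def marks(n,ks=Z,lim=2):
    for k in ks:
        for r in manip.mark_of(n,k)[:lim]:print(n,k,np.round(r['uv'],1),round(r['conf'],2),np.round(atz(n,r['uv'],Z[k]),1))
E
python3 - <<'E'
from h import *
wsnap('w0.png');marks('wrist')
E
```

```text
wrist cross [242.7 310.2] 0.62 [577.2 -65.6  55. ]
wrist cross [40.  10.6] 0.59 [ 293.6 -201.6   55. ]
wrist edge_right [121.9  57.5] 0.74 [ 329.9 -149.8   37.5]
wrist edge_right [205.8 342.3] 0.62 [ 625.9 -113.4   37.5]
wrist edge_left [349.1 327. ] 0.65 [616.5  45.7  37.5]
wrist edge_left [398.  121.4] 0.47 [400.4  93.3  37.5]
wrist bit_tip [273.7 339.9] 0.93 [608.8 -35.9  63. ]
wrist stop_face [465.1 333.8] 0.72 [633.9 173.4  37. ]
wrist stop_face [244.1 315.3] 0.43 [594.8 -67.7  37. ]
wrist fence [319.4 342. ] 0.97 [646.9  13.8  20. ]
wrist block [268.2 282.3] 0.61 [565.8 -39.9  20. ]
wrist stand [274.  337.8] 0.61 [652.4 -40.2   0. ]
wrist stand [319.5 340.3] 0.16 [659.6  15.5   0. ]
```

View pics/w0.png

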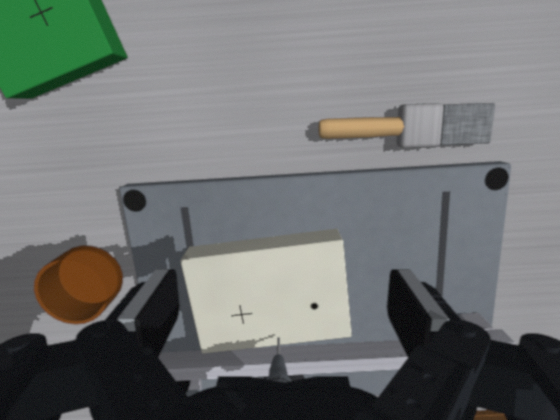

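```bash
cat >> h.py <<'E'
def edge(im,p,q,w=5,N=60):
    g=cv2.GaussianBlur(cv2.cvtColor(im,cv2.COLOR_RGB2GRAY),(0,0),1).astype(np.float32)
    p,q=np.array(p,float),np.array(q,float);d=(q-p)/np.linalg.norm(q-p);n=np.array([-d[1],d[0]])
    s=np.arange(-w,w+.01,.25);base=p+(q-p)*np.linspace(.05,.95,N)[:,None]
    P=(base[:,None]+s[None,:,None]*n).astype(np.float32)
    v=cv2.remap(g,P[...,0],P[...,1],cv2.INTER_LINEAR);G=np.abs(np.gradient(v,axis=1))
    pts=P[np.arange(N),G.argmax(1)]
    l=cv2.fitLine(pts,cv2.DIST_HUBER,0,.01,.01).ravel()
    return l[2:]+l[:2]*np.dot(p-l[2:],l[:2]), l[2:]+l[:2]*np.dot(q-l[2:],l[:2])
def isect(a,b):
    A=np.cross([*a[0],1],[*a[1],1]);B=np.cross([*b[0],1],[*b[1],1]);c=np.cross(A,B);return c[:2]/c[2]
E
python3 - <<'E'
from h import *
WS[0]=manip.get_state();im=cv2.imread('pics/w0.png')[:,:,::-1].copy()
def ang(n,e,z):
    a,b=atz(n,e[0],z),atz(n,e[1],z);d=b-a;print(np.round(a,1),np.round(b,1),'angle of edge vs y',round(float(np.arctan2(-d[0],d[1])),4),'len',round(np.linalg.norm(d),1))
print('plate front');ang('wrist',edge(im,(150,186),(470,166)),20)
F=edge(im,(187,259),(342,241));L=edge(im,(343,241),(350,335));R=edge(im,(185,260),(203,345));B=edge(im,(205,349),(265,345))
print('block front,left,right,back');[ang('wrist',e,55) for e in(F,L,R,B)]
for a,b in((F,L),(F,R),(B,R)):print(np.round(isect(a,b),1),np.round(atz('wrist',isect(a,b),55),1))
print('cross',atz('wrist',(241.5,315),55))
t=cv2.imread('pics/top0.png')[:,:,::-1].copy()
print('top plate front');e=edge(t,(200,205),(336,203.5),3);ang('top',e,20)
cv2.imwrite('pics/c1.png',cv2.resize(im[250:400,180:380,::-1],None,fx=4,fy=4,interpolation=cv2.INTER_CUBIC))
E
```

```text
plate front
[ 444.2 -151.3   20. ] [446.5 171.3  20. ] angle of edge vs y -0.0072 len 322.7
block front,left,right,back
[ 515.5 -114.6   55. ] [506.5  36.7  55. ] angle of edge vs y 0.0595 len 151.5
[508.   37.4  55. ] [613.8  44.1  55. ] angle of edge vs y -1.5081 len 106.0
[ 518.1 -121.5   55. ] [ 616.1 -115.4   55. ] angle of edge vs y -1.5084 len 98.2
[ 615.4 -110.3   55. ] [614.1 -46.7  55. ] angle of edge vs y 0.0197 len 63.6
[342.5 239.5] [506.4  37.3  55. ]
[179.8 259. ] [ 515.9 -121.6   55. ]
[199.9 345.2] [ 615.5 -115.4   55. ]
cross [582.2518746  -67.87806619  55.        ]
top plate front
[445.9 204.   20. ] [ 445.3 -172.7   20. ] angle of edge vs y 3.1398 len 376.7
```

View pics/c1.png

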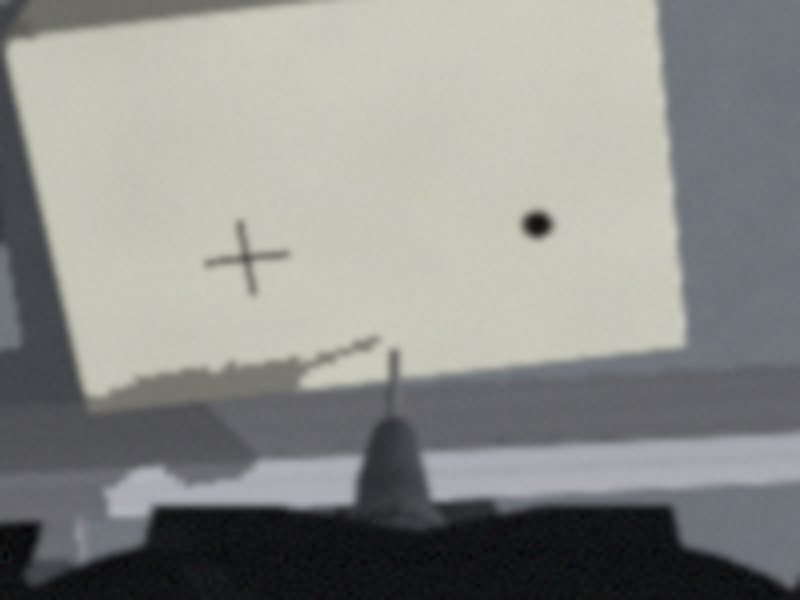

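```bash
python3 - <<'E'
from h import *
WS[0]=manip.get_state()
print('bit',atz('wrist',(278.5,337.5),63),'cross',atz('wrist',(241.5,314.5),55),'bottle edge',atz('wrist',(122,275),44),atz('wrist',(60,322),44),'fence top front edge',atz('wrist',(345,360.5),50),atz('wrist',(375,357.5),50), manip.grasp_offset)
for r in manip.mark_of('wrist','bottle_base')[:1]:print(atz('wrist',r['uv'],0))
E
```

```text
bit [605.89740135 -31.42428524  63.        ] cross [581.66831089 -67.81832216  55.        ] bottle edge [ 534.21159871 -187.21702201   44.        ] [ 584.4156188  -264.25433087   44.        ] fence top front edge [649.49010167  37.76546736  50.        ] [647.8471485   70.29256378  50.        ] 53.900000000000006
[ 5.52964332e+02 -2.43296082e+02  5.68434189e-14]
```

Request:
apply_moves([
  [0,[0,0,0],[0,0,-0.69]],
  [0,[-0.03,-0.041,0],[0,0,0]],
  [0,[-0.03,-0.041,0],[0,0,0]],
  [0,[-0.03,-0.041,0],[0,0,0]],
  [0,[-0.03,-0.041,0],[0,0,0]],
])

```text
time_s: 6.7
position: [546.1, -149.5, 303.9]
ee_rot: [3.142, 0.0, 3.133]
contact_force: [0.1, -0.0, 0.0]
opening: 12.2
grip_force: 0.0
```

Request:
apply_moves([
  [0,[-0.03,-0.041,0],[0,0,0]],
  [0,[0,0,0],[-1,0,0]],
  [0,[0,0,0],[-1,0,0]],
  [0,[0,0,0],[-1,0,0]],
  [0,[0,0,0],[-1,0,0]],
])

```text
time_s: 7.2
position: [569.1, -181.3, 304.0]
ee_rot: [2.789, 0.0, 3.133]
contact_force: [0.1, 0.2, -0.6]
opening: -0.1
grip_force: 0.0
```

Request:
apply_moves([
  [0,[0,0,0],[-1,0,0]],
  [0,[0,-0.02,0.045],[0,0,0]],
  [0,[0,0,0],[0,0,0]],
])

```text
time_s: 7.5
position: [566.8, -180.0, 260.3]
ee_rot: [2.702, -0.007, 3.133]
contact_force: [-1.6, 0.2, -0.6]
opening: 0.0
grip_force: 0.0
```

Request:
apply_moves([
  [0,[0,-0.021,0.045],[0,0,0]],
  [0,[0,-0.021,0.045],[0,0,0]],
  [0,[0,-0.021,0.045],[0,0,0]],
  [0,[0,0,0],[0,0,0]],
])

```text
time_s: 7.9
position: [566.7, -179.0, 141.7]
ee_rot: [2.702, -0.008, 3.134]
contact_force: [-1.0, 0.2, -1.2]
opening: -0.2
grip_force: 0.0
```

```bash
python3 - <<'E'
from h import *
wsnap('w1.png');print(manip.get_state()['position'],manip.get_state()['ee_rot'])
R=Ro.from_euler('xyz',WS[0]['ee_rot']).as_matrix();P=np.array(WS[0]['position'])
for L in(54,73,86):print(L,P+R[:,2]*L,proj('wrist',P+R[:,2]*L))
E
```

```text
[ 568.09188527 -179.61599514  144.3828976 ] [ 2.70286395 -0.00440254  3.13363444]
54 [ 566.4377907  -155.97952332   92.84739819] [[282.96728385 295.68703275]]
73 [ 566.36270815 -147.88706377   75.65709683] [[282.94827381 273.5922359 ]]
86 [ 566.31133588 -142.35011777   63.89531168] [[282.93761441 261.20314438]]
```

View pics/w1.png

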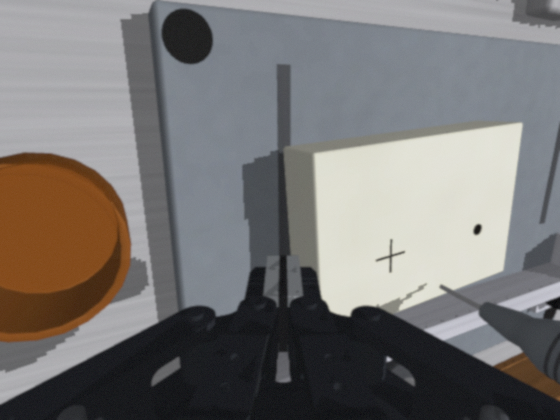

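Request:
apply_moves([
  [0,[0,-0.0205,0.043],[0,0,0]],
  [0,[0,0,0],[0,0,0]],
  [0,[0,0.0056,0.0027],[0,0,0]],
  [0,[0,0.0056,0.0027],[0,0,0]],
  [0,[0,0.0056,0.0027],[0,0,0]],
])

```text
time_s: 8.45
position: [570.0, -165.7, 109.3]
ee_rot: [2.706, 0.003, 3.133]
contact_force: [0.4, 0.4, -0.2]
opening: -0.0
grip_force: 0.0
```

Request:
apply_moves([
  [0,[0,0.0056,0.0027],[0,0,0]],
  [0,[0,0.0056,0.0027],[0,0,0]],
  [0,[0,0.0056,0.0027],[0,0,0]],
])

```text
time_s: 8.75
position: [569.7, -150.9, 107.4]
ee_rot: [2.706, 0.001, 3.133]
contact_force: [0.4, -2.9, 1.1]
opening: 0.1
grip_force: 1.5
```

```bash
python3 - <<'E'
from h import *
s=manip.get_state();print(s['position'],s['contact_force'])
wsnap('w2.png');marks('wrist',['cross','bit_tip','edge_right','edge_left'],1)
E
```

```text
[ 569.66120695 -150.93308565  107.40135593] [ 0.35102305 -2.9188203   1.13776263]
wrist cross [405.5 281. ] 0.56 [580.7 -61.   55. ]
wrist bit_tip [452.3 319.9] 0.84 [605.4 -34.1  63. ]
wrist edge_right [510.4 279.8] 0.71 [614.6  53.1  37.5]
wrist edge_left [508.8 280.3] 0.93 [614.6  51.4  37.5]
```

Request:
apply_moves([
  [0,[0,0.0056,0.0027],[0,0,0]],
  [0,[0,0.0056,0.0027],[0,0,0]],
  [0,[0,0.0056,0.0027],[0,0,0]],
  [0,[0,0.0056,0.0027],[0,0,0]],
  [0,[0,0.0056,0.0027],[0,0,0]],
])

```text
time_s: 9.5
position: [569.5, -125.6, 106.6]
ee_rot: [2.705, 0.0, 3.133]
contact_force: [-0.7, -2.6, 0.9]
opening: -0.2
grip_force: 1.4
```

```bash
python3 - <<'E'
from h import *
s=manip.get_state();print(s['position'],s['contact_force'])
wsnap('w3.png');marks('wrist',['cross','bit_tip','edge_left'],1)
E
```

```text
[ 569.47532658 -125.62539074  106.57695547] [-0.66422239 -2.55859217  0.93572407]
wrist cross [406.8 280.8] 0.78 [580.  -35.6  55. ]
wrist edge_left [510.7 283.3] 0.61 [616.6  78.4  37.5]
```

View pics/w3.png

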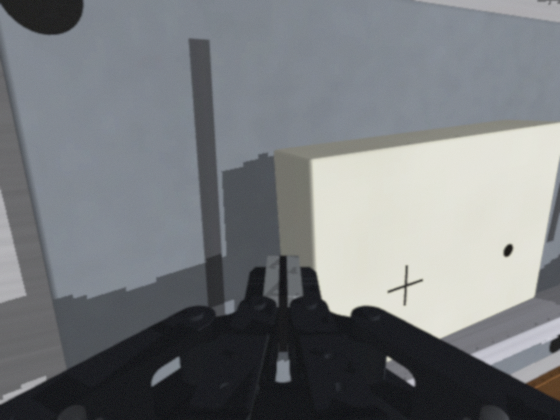

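```bash
python3 - <<'E'
from h import *
WS[0]=dict(position=[568.09188527,-179.61599514,144.3828976],ee_rot=[2.70286395,-0.00440254,3.13363444])
print('w1 bit',atz('wrist',(440,287),63),'cross',atz('wrist',(391,256),55))
WS[0]=manip.get_state();print('now cross',atz('wrist',(405.5,285),55))
im=cv2.imread('pics/w3.png')[:,:,::-1].copy()
L=edge(im,(558,130),(541,285));print([atz('wrist',p,55) for p in L])
E
```

```text
w1 bit [611.10064668 -28.68994221  63.        ] cross [585.22257076 -65.04902226  55.        ]
now cross [581.76573481 -36.10774534  55.        ]
[array([512.67227872,  68.52408552,  55.        ]), array([607.61980603,  75.00572598,  55.        ])]
```

Request:
apply_moves([
  [0,[0,0.0045,0.0021],[0,0,0]],
  [0,[0,-0.02,-0.0095],[0,0,0]],
  [0,[0,0.021,-0.045],[0,0,0]],
  [0,[0,0.021,-0.045],[0,0,0]],
  [0.8,[0.04,0,0],[0,0,0]],
])

```text
time_s: 10.2
position: [542.4, -142.2, 191.1]
ee_rot: [2.71, 0.012, 3.133]
contact_force: [1.2, -1.1, 0.2]
opening: 13.1
grip_force: 0.0
```

Request:
apply_moves([
  [0.8,[0.028,0,0],[1,0,0]],
  [0.8,[0.028,0,0],[1,0,0]],
  [0.8,[0.028,0,0],[1,0,0]],
  [0.8,[0,0,0],[1,0,0]],
  [0.8,[0,0,0],[1,0,0]],
])

```text
time_s: 10.7
position: [469.6, -140.0, 186.6]
ee_rot: [-3.138, 0.001, 3.132]
contact_force: [0.2, -0.2, -0.2]
opening: 68.2
grip_force: 0.0
```

Request:
apply_moves([
  [0.8,[0,0.0575,0],[0,0,0]],
  [0.8,[0,0.0575,0],[0,0,0]],
  [0.8,[0,0.0575,0],[0,0,0]],
  [0.8,[0,0,0],[0,0,0]],
  [0.8,[0,0,0],[0,0,0]],
])

```text
time_s: 11.2
position: [471.5, -0.6, 186.2]
ee_rot: [-3.141, -0.0, 3.136]
contact_force: [-0.5, 0.1, -0.1]
opening: 68.6
grip_force: 0.0
```

```bash
python3 - <<'E'
from h import *
s=manip.get_state();print(s['position'],s['ee_rot'],s['opening'],s['contact_force'])
wsnap('w4.png');marks('wrist',['cross','bit_tip','edge_left','edge_right'],1)
E
```

```text
[471.52666942  -0.59486628 186.23312072] [-3.14128501e+00 -4.67382760e-06  3.13554065e+00] 68.59912808587596 [-0.49370407  0.08331045 -0.10332268]
wrist cross [238.  379.9] 0.95 [581.2 -32.3  55. ]
```

View pics/w4.png

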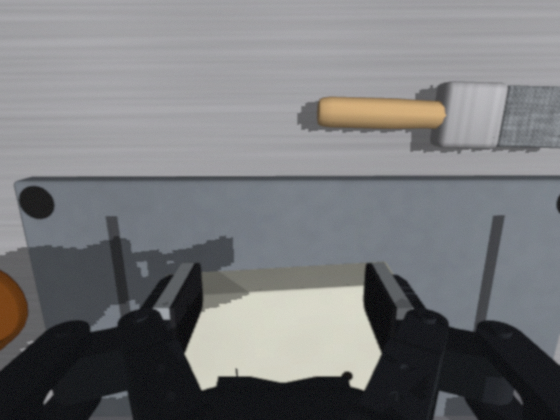

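Request:
apply_moves([
  [0.8,[0,0,0.051],[0,0,0]],
  [0.8,[0,0,0.051],[0,0,0]],
  [0.8,[-0.01,0,0],[0,0,0]],
  [0.8,[-0.01,0,0],[0,0,0]],
  [0.8,[-0.006,0,0],[0,0,0]],
])

```text
time_s: 11.95
position: [494.5, -1.6, 106.3]
ee_rot: [-3.142, 0.004, 3.133]
contact_force: [-0.3, 0.2, -0.2]
opening: 68.5
grip_force: 0.0
```

```bash
python3 - <<'E'
from h import *
im=cv2.imread('pics/w4.png')[:,:,::-1].copy()
WS[0]=dict(position=[471.52666942,-0.59486628,186.23312072],ee_rot=[-3.14128501,0,3.13554065])
for w in ((60,178,535,177),(60,183,535,182)):
    e=edge(im,w[:2],w[2:],3);a,b=[atz('wrist',p,20) for p in e];d=b-a;print(a,b,np.arctan2(-d[0],d[1]))
E
```

```text
[ 444.45551328 -150.93291623   20.        ] [446.42216672 169.44012517  20.        ] -0.006138558760057946
[ 448.0974616  -151.60917134   20.        ] [448.85968252 169.9066786   20.        ] -0.0023707058024581996
```

Request:
apply_moves([
  [0.8,[-0.005,0,0],[0,0,0]],
  [0.8,[-0.005,0,0],[0,0,0]],
  [0.8,[-0.005,0,0],[0,0,0]],
  [0.8,[-0.005,0,0],[0,0,0]],
])

```text
time_s: 12.35
position: [508.0, -1.1, 105.0]
ee_rot: [3.142, -0.0, 3.134]
contact_force: [-3.4, 1.0, 1.6]
opening: 68.3
grip_force: 1.2
```

Request:
apply_moves([
  [0.8,[-0.004,0,0],[0,0,0]],
  [0.8,[-0.004,0,0],[0,0,0]],
  [0.8,[0,0,0],[0,0,0]],
])

```text
time_s: 12.65
position: [515.1, -1.4, 104.5]
ee_rot: [-3.142, 0.001, 3.133]
contact_force: [0.0, 0.2, 0.6]
opening: 68.3
grip_force: 0.1
```

```bash
python3 - <<'E'
from h import *
s=manip.get_state();print(s['position'],s['ee_rot'],s['contact_force'],s['wrist_torque'])
wsnap('w5.png');t=snap('top','t5.png');marks('top',['edge_left','edge_right','cross'],3)
E
```

```text
[515.12845232  -1.35184594 104.50331464] [-3.14156777e+00  9.32928344e-04  3.13319848e+00] [0.03195045 0.21429135 0.58438401] [0.00270864 0.0504711  0.02605843]
top edge_right [331.4 249.4] 0.77 [ 319.3 -154.6   37.5]
top edge_right [137.8 121.4] 0.61 [686.7 380.   37.5]
top edge_right [302.4 136.5] 0.58 [635.1 -83.   37.5]
top cross [154.2 315.5] 0.83 [150.9 315.3  55. ]
top cross [354.3 261.5] 0.79 [ 285.2 -212.4   55. ]
```

Request:
apply_moves([
  [0.8,[-0.004,0,0],[0,0,0]],
  [0.8,[-0.004,0,0],[0,0,0]],
])

```text
time_s: 13.1
position: [520.4, -1.4, 104.4]
ee_rot: [3.142, -0.002, 3.133]
contact_force: [-2.2, 0.7, 0.7]
opening: 68.4
grip_force: 1.2
```

Request:
apply_moves([
  [0.8,[-0.003,0,0],[0,0,0]],
])

```text
time_s: 13.2
position: [523.4, -1.4, 104.4]
ee_rot: [3.142, -0.0, 3.133]
contact_force: [-1.9, 0.4, -0.9]
opening: 68.5
grip_force: 0.9
```

Request:
apply_moves([
  [0.8,[-0.002,0,0],[0,0,0]],
])

```text
time_s: 13.3
position: [525.1, -1.4, 104.4]
ee_rot: [3.142, -0.0, 3.133]
contact_force: [-1.7, -0.2, 0.7]
opening: 68.3
grip_force: 1.1
```

Request:
apply_moves([
  [0.8,[-0.002,0,0],[0,0,0]],
])

```text
time_s: 13.4
position: [526.5, -1.4, 104.4]
ee_rot: [3.142, -0.0, 3.133]
contact_force: [-1.8, 0.3, 0.2]
opening: 68.1
grip_force: 1.0
```

Request:
apply_moves([
  [0.8,[-0.002,0,0],[0,0,0]],
])

```text
time_s: 13.5
position: [527.4, -1.5, 104.3]
ee_rot: [-3.142, -0.002, 3.134]
contact_force: [-6.0, -0.5, 5.4]
opening: 68.4
grip_force: 3.6
```

Request:
apply_moves([
  [0.8,[-0.001,0,0],[0,0,0]],
])

```text
time_s: 13.6
position: [527.5, -1.4, 104.3]
ee_rot: [-3.142, -0.004, 3.134]
contact_force: [-8.2, -0.5, 5.7]
opening: 68.0
grip_force: 4.2
```

Request:
apply_moves([
  [0.8,[0,0,0],[0,0,0]],
])

```text
time_s: 13.7
position: [527.5, -1.5, 104.3]
ee_rot: [-3.142, -0.003, 3.134]
contact_force: [-6.3, -0.4, 3.6]
opening: 68.0
grip_force: 3.2
```

```bash
python3 - <<'E'
from h import *
s=manip.get_state();print(s['position'],s['ee_rot'],s['contact_force'],s['wrist_torque'])
E
```

```text
[527.49829641  -1.45975682 104.31319901] [-3.14153986 -0.00338336  3.13354176] [-6.32709833 -0.38908595  3.64079081] [-0.01415019  0.99817742  0.08396001]
```

Request:
apply_moves([
  [0.8,[0.01,0,0],[0,0,0]],
  [0.8,[0.03,0,0],[0,0,0]],
  [1,[0.02,-0.012,-0.055],[0,0,0]],
  [1,[0.02,-0.012,-0.055],[0,0,0]],
  [1,[0.017,-0.012,-0.055],[0,0,0]],
])

```text
time_s: 14.2
position: [450.2, -29.8, 237.6]
ee_rot: [3.142, 0.0, 3.133]
contact_force: [1.0, -0.0, 1.3]
opening: 85.1
grip_force: 0.0
```

Request:
apply_moves([
  [1,[0,0,-0.055],[0,0,0]],
  [1,[0,0,-0.03],[0,0,0]],
  [1,[0,0,0],[0,0,0]],
  [1,[0,0,0],[0,0,0]],
  [1,[0,0,0],[0,0,0]],
])

```text
time_s: 14.7
position: [450.4, -29.5, 303.4]
ee_rot: [3.141, -0.002, 3.133]
contact_force: [0.4, 0.1, -1.3]
opening: 85.4
grip_force: 0.0
```

```bash
python3 - <<'E'
from h import *
s=manip.get_state();print(s['position'],s['ee_rot'],s['dq'])
im=wsnap('w6.png');marks('wrist',['cross','bit_tip','edge_left','edge_right','stop_face'],1)
u,v=proj('wrist',[600,-31,58])[0].astype(int);print(u,v)
c=im[v-70:v+40,u-100:u+140,::-1];cv2.imwrite('pics/c6.png',cv2.resize(c,None,fx=3.3,fy=3.3,interpolation=cv2.INTER_CUBIC))
print('crop origin',u-100,v-70)
E
```

```text
[450.42382208 -29.51781921 303.36310438] [ 3.14145164e+00 -1.61901119e-03  3.13331509e+00] [ 0.00022889  0.01320015  0.00313825 -0.00144     0.00617039 -0.00016184]
wrist cross [280.6 334. ] 0.79 [607.3 -33.2  55. ]
wrist bit_tip [281.1 339.3] 0.82 [607.8 -32.6  63. ]
wrist edge_left [379.  355.4] 0.75 [648.6  76.6  37.5]
wrist edge_right [236.3 357. ] 0.81 [649.4 -83.5  37.5]
282 329
crop origin 182 259
```

View pics/c6.png

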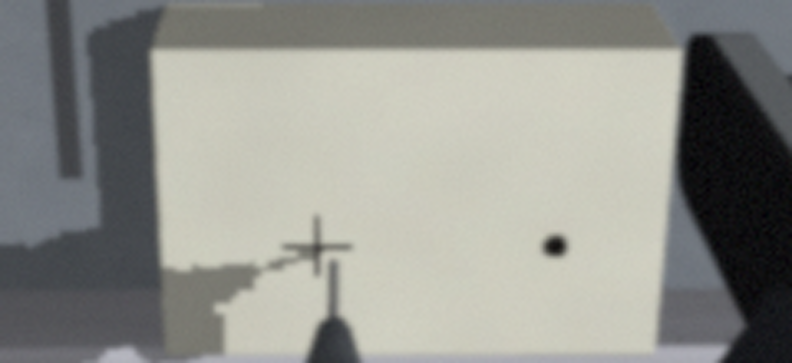

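The crop shows the block flush on the fence. The cross is at px (278.1,333.9) and the bit tip at (282.9,338.1), so the block still needs about 5 mm to the left. I'll refine that numerically.

```bash
cat >> h.py <<'E'
def darkcol(im,rows,c0,c1):
    g=cv2.cvtColor(im,cv2.COLOR_RGB2GRAY).astype(float)[rows[0]:rows[1],c0:c1]
    o=[]
    for r in g:
        w=np.clip(np.percentile(r,80)-r-15,0,None);o.append((w*np.arange(c0,c1)).sum()/w.sum() if w.sum() else np.nan)
    return np.round(o,2)
E
python3 - <<'E'
from h import *
WS[0]=dict(position=[450.42382208,-29.51781921,303.36310438],ee_rot=[3.14145164,-1.61901119e-03,3.13331509])
im=cv2.imread('pics/w6.png')[:,:,::-1].copy()
print('cross above',darkcol(im,(325,331),272,286),'bit',darkcol(im,(338,354),278,288))
print('cross row',darkcol(np.rot90(im).copy() if 0 else im.transpose(1,0,2).copy(),(269,275),328,340),darkcol(im.transpose(1,0,2).copy(),(282,288),328,338))
for b in(282.6,283.1):print(atz('wrist',(278.1,333.8),55),atz('wrist',(b,338.1),63))
B=edge(im,(240,366),(272,366));F=edge(im,(232,273),(385,273),3);L=edge(im,(388,280),(382,350),3);R=edge(im,(229,280),(232,338),3)
for n,e in zip('FLR',(F,L,R)):
    a,b=[atz('wrist',p,55) for p in e];d=b-a;print(n,a,b,np.arctan2(-d[0],d[1]))
E
```

```text
cross above [277.58 277.57 277.6  277.58 277.6  277.67] bit [280.84 281.44 281.46 281.64 282.16 282.49 282.49 282.49 282.5  282.5
 282.49 282.49 282.49 282.41 282.39 282.4 ]
cross row [335.17 334.97 334.8  334.78 334.68 334.73] [333.88 333.81 333.39 333.38 333.41 333.35]
[607.00858639 -35.79871994  55.        ] [606.40260877 -31.1025552   63.        ]
[607.00858639 -35.79871994  55.        ] [606.40686212 -30.59279978  63.        ]
F [537.24213661 -80.44189818  55.        ] [538.50956394  70.50534651  55.        ] -0.008396294677777609
L [546.03941801  75.01816561  55.        ] [627.70676337  73.0004066   55.        ] -1.5954983491650934
R [544.66516213 -85.46180458  55.        ] [611.80001952 -85.89581777  55.        ] -1.577261033232532
```

Request:
apply_moves([
  [0,[-0.0355,-0.0285,0],[0,0,0]],
  [0,[-0.0355,-0.0285,0],[0,0,0]],
  [0,[-0.0355,-0.0285,0],[0,0,0]],
  [0,[-0.0355,-0.0285,0],[0,0,0]],
  [0,[-0.0355,-0.0285,0],[0,0,0]],
])

```text
time_s: 15.5
position: [593.1, -145.8, 303.9]
ee_rot: [3.141, -0.001, 3.133]
contact_force: [0.4, 1.3, 0.0]
opening: 12.2
grip_force: 0.0
```

Request:
apply_moves([
  [0,[0,0,0],[-1,0,0]],
  [0,[0,0,0],[-1,0,0]],
  [0,[0,0,0],[-1,0,0]],
  [0,[0,0,0],[-1,0,0]],
  [0,[0,0,0],[-1,0,0]],
])

```text
time_s: 16.0
position: [592.2, -144.9, 304.1]
ee_rot: [2.702, -0.0, 3.133]
contact_force: [-0.4, 0.0, -0.7]
opening: -0.2
grip_force: 0.0
```

Request:
apply_moves([
  [0,[0,-0.0207,0.0444],[0,0,0]],
  [0,[0,-0.0207,0.0444],[0,0,0]],
  [0,[0,-0.0207,0.0444],[0,0,0]],
  [0,[0,0,0],[0,0,0]],
  [0,[0,0,0],[0,0,0]],
])

```text
time_s: 16.5
position: [592.0, -144.7, 186.7]
ee_rot: [2.704, -0.002, 3.133]
contact_force: [-0.5, -0.2, 0.7]
opening: -0.0
grip_force: 0.0
```

Clear so far. Going down and approaching to just short of contact.

Request:
apply_moves([
  [0,[0,-0.0207,0.0444],[0,0,0]],
  [0,[0,-0.0207,0.0444],[0,0,0]],
  [0,[0,0.0085,0.004],[0,0,0]],
  [0,[0,0.0085,0.004],[0,0,0]],
  [0,[0,0.0023,0.0011],[0,0,0]],
])

```text
time_s: 17.0
position: [593.7, -127.1, 111.4]
ee_rot: [2.706, 0.004, 3.134]
contact_force: [0.4, 0.1, 0.4]
opening: -0.0
grip_force: 0.0
```

Request:
apply_moves([
  [0,[0,0.0023,0.0011],[0,0,0]],
])

```text
time_s: 17.1
position: [593.6, -125.5, 111.2]
ee_rot: [2.707, 0.004, 3.134]
contact_force: [0.6, -0.4, -0.8]
opening: -0.3
grip_force: 0.0
```

Request:
apply_moves([
  [0,[0,0.0017,0.0008],[0,0,0]],
])

```text
time_s: 17.2
position: [593.2, -124.1, 110.4]
ee_rot: [2.706, 0.003, 3.134]
contact_force: [0.6, -0.1, 0.3]
opening: -0.1
grip_force: 0.0
```

Request:
apply_moves([
  [0,[0,0.0012,0.0005],[0,0,0]],
])

```text
time_s: 17.3
position: [593.1, -123.6, 109.9]
ee_rot: [2.707, 0.003, 3.133]
contact_force: [-1.2, -5.8, 5.3]
opening: 0.2
grip_force: 3.8
```

Request:
apply_moves([
  [0,[0,0.0012,0.0005],[0,0,0]],
])

```text
time_s: 17.4
position: [593.2, -123.0, 109.9]
ee_rot: [2.707, 0.003, 3.133]
contact_force: [0.0, -5.3, 7.5]
opening: -0.1
grip_force: 4.2
```

Request:
apply_moves([
  [0,[0,0.0012,0.0005],[0,0,0]],
])

```text
time_s: 17.5
position: [593.3, -122.2, 109.9]
ee_rot: [2.707, 0.003, 3.132]
contact_force: [0.3, -4.8, 6.6]
opening: 0.3
grip_force: 4.1
```

Request:
apply_moves([
  [0,[0,0.0012,0.0004],[0,0,0]],
  [0,[0,0.0012,0.0004],[0,0,0]],
  [0,[0,0,0],[0,0,0]],
])

```text
time_s: 17.8
position: [593.3, -120.0, 109.9]
ee_rot: [2.707, 0.003, 3.132]
contact_force: [0.8, -4.1, 5.0]
opening: 0.1
grip_force: 3.2
```

Request:
apply_moves([
  [0,[0,0.0014,0.0004],[0,0,0]],
  [0,[0,0,0],[0,0,0]],
])

```text
time_s: 18.0
position: [593.1, -118.6, 109.9]
ee_rot: [2.706, 0.002, 3.133]
contact_force: [-0.2, -5.1, 6.6]
opening: 0.1
grip_force: 3.8
```

Request:
apply_moves([
  [0,[0,-0.006,-0.003],[0,0,0]],
  [0,[0,-0.021,-0.0097],[0,0,0]],
  [0,[0,0.021,-0.045],[0,0,0]],
  [0,[0,0.021,-0.045],[0,0,0]],
  [0.8,[0.05,0,0],[0,0,0]],
])

```text
time_s: 18.5
position: [557.6, -144.2, 193.3]
ee_rot: [2.71, 0.012, 3.133]
contact_force: [-0.3, -1.5, -0.0]
opening: 13.1
grip_force: 0.0
```

Request:
apply_moves([
  [0.8,[0.05,0,0],[1,0,0]],
  [0.8,[0.048,0,0],[1,0,0]],
  [0.8,[0,0,0],[1,0,0]],
  [0.8,[0,0,0],[1,0,0]],
  [0.8,[0,0,0],[1,0,0]],
])

```text
time_s: 19.0
position: [473.4, -141.9, 188.7]
ee_rot: [-3.138, 0.0, 3.132]
contact_force: [-0.4, -0.3, -0.4]
opening: 67.9
grip_force: 0.0
```

Request:
apply_moves([
  [0.8,[0,0.06,0],[0,0,0]],
  [0.8,[0,0.06,0],[0,0,0]],
  [0.8,[0,0.06,0],[0,0,0]],
  [0.8,[0,0,0],[0,0,0]],
  [0.8,[0,0,0],[0,0,0]],
])

```text
time_s: 19.5
position: [474.9, 3.6, 188.4]
ee_rot: [-3.141, -0.001, 3.136]
contact_force: [0.3, -0.3, 0.2]
opening: 68.5
grip_force: 0.0
```

Request:
apply_moves([
  [0.8,[0,0,0.0525],[0,0,0]],
  [0.8,[0,0,0.0525],[0,0,0]],
  [0.8,[-0.029,0,0],[0,0,0]],
  [0.8,[-0.027,0,0],[0,0,0]],
  [0.8,[0,0,0],[0,0,0]],
])

```text
time_s: 20.0
position: [522.8, 0.7, 104.3]
ee_rot: [-3.141, 0.003, 3.131]
contact_force: [0.5, -0.4, 0.9]
opening: 68.3
grip_force: 0.0
```

Request:
apply_moves([
  [0.8,[-0.0025,0,0],[0,0,0]],
  [0.8,[-0.0025,0,0],[0,0,0]],
])

```text
time_s: 20.2
position: [522.9, 1.8, 104.4]
ee_rot: [-3.141, -0.001, 3.132]
contact_force: [0.3, 0.2, -1.0]
opening: 68.2
grip_force: 0.0
```

Request:
apply_moves([
  [0.8,[-0.0015,0,0],[0,0,0]],
])

```text
time_s: 20.3
position: [524.4, 2.3, 104.6]
ee_rot: [-3.142, -0.001, 3.132]
contact_force: [0.4, 0.3, 0.1]
opening: 68.5
grip_force: 0.0
```

Request:
apply_moves([
  [0.8,[-0.002,0,0],[0,0,0]],
  [0.8,[-0.001,0,0],[0,0,0]],
])

```text
time_s: 20.5
position: [527.3, 2.8, 104.7]
ee_rot: [-3.142, 0.0, 3.133]
contact_force: [-1.2, -0.2, 1.1]
opening: 68.7
grip_force: 1.0
```

Request:
apply_moves([
  [0.8,[-0.001,0,0],[0,0,0]],
])

```text
time_s: 20.6
position: [527.4, 2.9, 104.5]
ee_rot: [-3.142, -0.002, 3.134]
contact_force: [-3.2, 0.3, 3.1]
opening: 68.5
grip_force: 1.8
```

Request:
apply_moves([
  [0.8,[-0.001,0,0],[0,0,0]],
])

```text
time_s: 20.7
position: [527.6, 2.9, 104.4]
ee_rot: [-3.142, -0.003, 3.134]
contact_force: [-5.9, 0.4, 4.5]
opening: 68.4
grip_force: 3.4
```

Request:
apply_moves([
  [0.8,[0.01,0,0],[0,0,0]],
  [0.8,[0.03,0,0],[0,0,0]],
  [1,[0.02,-0.013,-0.055],[0,0,0]],
  [1,[0.02,-0.013,-0.055],[0,0,0]],
  [1,[0.017,-0.014,-0.055],[0,0,0]],
])

```text
time_s: 21.2
position: [449.7, -28.6, 237.4]
ee_rot: [3.141, -0.001, 3.134]
contact_force: [1.5, 0.5, 0.7]
opening: 85.5
grip_force: 0.0
```

Request:
apply_moves([
  [1,[0,0,-0.055],[0,0,0]],
  [1,[0,0,-0.03],[0,0,0]],
  [1,[0,0,0],[0,0,0]],
  [1,[0,0,0],[0,0,0]],
  [1,[0,0,0],[0,0,0]],
])

```text
time_s: 21.7
position: [450.3, -28.4, 303.3]
ee_rot: [3.141, -0.002, 3.133]
contact_force: [-0.9, -0.1, -0.5]
opening: 85.4
grip_force: 0.0
```

```bash
python3 - <<'E'
from h import *
im=wsnap('w7.png');s=WS[0];print(s['position'],s['ee_rot'])
np.save('s7.npy',np.r_[s['position'],s['ee_rot']])
marks('wrist',['cross','bit_tip','stop_face'],1)
print('cross above',darkcol(im,(324,333),272,294),'bit',darkcol(im,(338,354),277,290))
F=edge(im,(236,273),(389,273),4);L=edge(im,(393,280),(387,345),4);R=edge(im,(233,280),(236,330),4)
for n,e in zip('FLR',(F,L,R)):
    a,b=[atz('wrist',p,55) for p in e];d=b-a;print(n,a,b,np.arctan2(-d[0],d[1]))
cv2.imwrite('pics/c7.png',cv2.resize(im[255:385,200:400,::-1],None,fx=4,fy=4,interpolation=cv2.INTER_CUBIC))
E
```

```text
[450.26600614 -28.39574255 303.27660898] [ 3.14139925e+00 -2.00083350e-03  3.13340254e+00]
wrist bit_tip [277.6 339.9] 0.89 [608.1 -35.1  63. ]
wrist stop_face [382.3 350.6] 0.64 [642.3  81.1  37. ]
cross above [281.43 281.37 281.34 281.43 281.35 281.39 281.41 281.38 281.45] bit [281.37 281.32 281.3  281.3  281.27 281.28 281.26 281.29 281.26 281.28
 281.27 281.25 281.28 281.28 281.3  281.29]
F [536.9659823 -75.3334939  55.       ] [538.22375332  75.55769428  55.        ] -0.008335423122896134
L [545.44040531  75.4964301   55.        ] [621.25850869  79.19150486  55.        ] -1.5220988094038714
R [544.3975566  -80.52753855  55.        ] [601.83442389 -80.64705739  55.        ] -1.5728771969879136
```

View pics/c7.png

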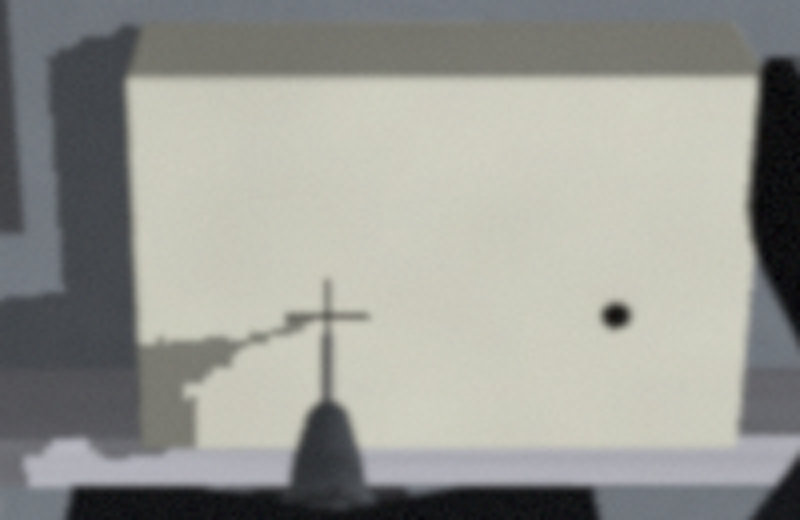

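The cross stroke (column 281.4) and the bit (column 281.3) line up in the crop, and the back edge sits flush on the fence. Next is the end stop: closed fingers go to the left of it.

Request:
apply_moves([
  [0,[0,0.0555,0],[0,0,0]],
  [0,[0,0.0555,0],[0,0,0]],
  [0,[0,0.0555,0],[0,0,0]],
  [0,[0,0.0555,0],[0,0,0]],
  [0,[0,0.0555,0],[0,0,0]],
])

```text
time_s: 22.4
position: [452.5, 195.2, 303.9]
ee_rot: [-3.141, -0.001, 3.133]
contact_force: [0.6, -0.7, 1.0]
opening: 11.9
grip_force: 0.0
```

Request:
apply_moves([
  [0,[0,0.0555,0],[0,0,0]],
  [0,[-0.048,0,0],[0,0,0]],
  [0,[-0.048,0,0],[0,0,0]],
  [0,[0,0,0],[0,0,0]],
  [0,[0,0,0],[0,0,0]],
])

```text
time_s: 22.9
position: [530.0, 237.1, 303.2]
ee_rot: [-3.141, -0.002, 3.133]
contact_force: [-0.9, -0.6, -0.8]
opening: -0.1
grip_force: 0.0
```

```bash
python3 - <<'E'
from h import *
im=wsnap('w8.png');s=WS[0];print(s['position'],s['ee_rot'])
marks('wrist',['stop_face','stop_push','stop_knob','edge_left'],1)
manip.snapshot('top');marks('top',['stop_face','stop_push','stop_knob','edge_left'],1)
manip.snapshot('side');marks('side',['stop_face','stop_push','stop_knob','edge_left'],1)
E
```

```text
[530.01058997 237.05930997 303.20986005] [-3.14073590e+00 -2.18915335e-03  3.13277431e+00]
wrist stop_face [225.1 278.6] 0.91 [631.6 175.4  37. ]
wrist stop_push [248.2 306.5] 0.76 [648.3 201.5  64. ]
wrist stop_knob [231. 317.] 0.85 [646.3 187.6  85. ]
top stop_face [213.7 136.7] 0.6 [638.7 165.2  37. ]
top stop_push [197.7 131.7] 0.64 [645.5 205.8  64. ]
top stop_knob [200.4 129. ] 0.69 [646.3 195.1  85. ]
top edge_left [243.6 131.3] 0.81 [652.8  81.3  37.5]
side stop_face [200.7 233.5] 0.53 [640.  168.4  37. ]
side stop_push [189.1 229.4] 0.91 [658.1 197.8  64. ]
side stop_knob [196.1 222.6] 0.83 [641.  181.6  85. ]
side edge_left [285.3 303.3] 0.85 [248.2 315.7  37.5]
```

Request:
apply_moves([
  [0,[-0.047,0,0],[0,0,0]],
  [0,[-0.047,0,0],[0,0,0]],
  [0,[-0.047,0,0],[0,0,0]],
  [0,[0,0,0.05],[0,0,0]],
  [0,[0,0,0.05],[0,0,0]],
])

```text
time_s: 24.15
position: [644.7, 236.3, 224.7]
ee_rot: [3.14, 0.004, 3.132]
contact_force: [-0.6, 0.1, -0.4]
opening: 0.3
grip_force: 0.0
```

Request:
apply_moves([
  [0,[0,0,0.05],[0,0,0]],
  [0,[0,0,0.04],[0,0,0]],
  [0,[0,0,0.026],[0,0,0]],
  [0,[0,0,0],[0,0,0]],
  [0,[0,0,0],[0,0,0]],
])

```text
time_s: 24.65
position: [643.0, 236.3, 131.9]
ee_rot: [-3.141, -0.0, 3.133]
contact_force: [0.4, 1.0, 1.3]
opening: -0.0
grip_force: 0.0
```

Request:
apply_moves([
  [0,[0,-0.008,0.002],[0,0,0]],
  [0,[0,-0.006,0],[0,0,0]],
  [0,[0,-0.006,0],[0,0,0]],
  [0,[0,-0.006,0],[0,0,0]],
])

```text
time_s: 25.05
position: [643.1, 215.2, 131.1]
ee_rot: [3.141, 0.001, 3.133]
contact_force: [-0.3, 3.8, 1.1]
opening: -0.2
grip_force: 1.7
```

Request:
apply_moves([
  [0,[0,-0.006,0],[0,0,0]],
  [0,[0,-0.006,0],[0,0,0]],
  [0,[0,-0.006,0],[0,0,0]],
  [0,[0,-0.006,0],[0,0,0]],
])

```text
time_s: 25.45
position: [642.9, 196.1, 130.4]
ee_rot: [3.141, 0.001, 3.133]
contact_force: [1.6, 3.3, 1.4]
opening: -0.1
grip_force: 1.6
```

```bash
python3 - <<'E'
from h import *
manip.snapshot('top');marks('top',['stop_face','stop_push','stop_knob'],1)
wsnap('w9.png');marks('wrist',['stop_face','stop_push','stop_knob','edge_left'],1);print(WS[0]['position'],WS[0]['contact_force'])
E
```

```text
top stop_knob [280.6 145.8] 0.45 [595.8 -21.8  85. ]
wrist stop_face [193.5 236.8] 0.81 [631.6 151.9  37. ]
wrist stop_push [253.8 292.4] 0.92 [647. 183.  64.]
wrist stop_knob [205.1 318.7] 0.96 [645.9 166.7  85. ]
wrist edge_left [ 48.8 270.4] 0.82 [648.8  77.9  37.5]
[642.05061529 195.65497858 129.65870502] [-0.81170289 -0.15633122 -0.06506143]
```

Request:
apply_moves([
  [0,[0,-0.007,0],[0,0,0]],
  [0,[0,-0.007,0],[0,0,0]],
  [0,[0,-0.007,0],[0,0,0]],
  [0,[0,-0.007,0],[0,0,0]],
  [0,[0,-0.007,0],[0,0,0]],
])

```text
time_s: 26.4
position: [642.2, 167.7, 130.0]
ee_rot: [3.142, -0.0, 3.133]
contact_force: [-0.2, 3.6, -2.1]
opening: 0.0
grip_force: 1.6
```

Request:
apply_moves([
  [0,[0,-0.007,0],[0,0,0]],
  [0,[0,-0.007,0],[0,0,0]],
  [0,[0,-0.007,0],[0,0,0]],
  [0,[0,-0.007,0],[0,0,0]],
  [0,[0,-0.007,0],[0,0,0]],
])

```text
time_s: 26.9
position: [642.1, 139.8, 130.2]
ee_rot: [3.142, 0.0, 3.133]
contact_force: [0.5, 3.5, -1.8]
opening: -0.1
grip_force: 1.6
```

```bash
python3 - <<'E'
from h import *
im=wsnap('w10.png');s=WS[0];print(s['position'],s['contact_force'])
marks('wrist',['stop_face','stop_push','edge_left'],1)
# gap: plate/fence strip seen between block left end (top edge z=55) and stop foot
g=cv2.cvtColor(im,cv2.COLOR_RGB2GRAY)
for x in(622,635):
    a=proj('wrist',[x,70,53])[0];b=proj('wrist',[x,100,53])[0];print(a,b,g[int(a[1]),int(a[0]):int(b[0])+1])
E
```

```text
[642.07160228 139.8078604  130.15660396] [ 0.46971998  3.5186735  -1.82735706]
wrist stop_face [190.7 235.8] 0.56 [631.4  94.7  37. ]
wrist stop_push [248.7 286.5] 0.97 [644.6 125.1  64. ]
wrist edge_left [160.4 268.8] 0.63 [648.8  78.1  37.5]
[123.75622367 229.06263391] [191.9887374  228.51723317] [223 224 224 225 224 225 225 224 225 225 224 223 226 224 225 226 226 227
 223 208 183 171 165 156 135 114 102 100  99  99  99  97  99  97  98  97
  96  97  97  99  96  97  97  98  94  87  85  80  82  82  81  86  94 104
 113 117 115 118 114 117 117 118 121 119 121 120 118 117 120]
[127.66724123 256.33430769] [194.32815562 255.81555777] [224 224 223 223 225 224 223 223 224 223 224 223 224 223 224 226 227 224
 209 176 135 106  98  96  95  96  94  97  96  98  96  96  96  94  95  96
  95  96  95  95  94  97 111 139 163 183 194 199 199 200 200 200 201 199
 203 202 203 205 205 203 204 202 203 202 202 201 203 204]
```

Request:
apply_moves([
  [0,[0,-0.005,0],[0,0,0]],
  [0,[0,-0.004,0],[0,0,0]],
])

```text
time_s: 27.3
position: [642.2, 133.2, 130.4]
ee_rot: [3.141, 0.001, 3.134]
contact_force: [-0.0, 3.1, 0.7]
opening: -0.3
grip_force: 1.6
```

```bash
cat > gap.py <<'E'
from h import *
import sys
im=wsnap(sys.argv[1]);s=WS[0];print(s['position'],s['contact_force'])
g=cv2.cvtColor(im,cv2.COLOR_RGB2GRAY)
for x in(628,635,640):
    a=proj('wrist',[x,72,53])[0];b=proj('wrist',[x,96,53])[0];print(a,round((b[0]-a[0])/24,2),g[int(a[1]),int(a[0]):int(b[0])+1])
marks('wrist',['stop_face'],1)
E
python3 gap.py w11.png
```

```text
[642.1700892  133.24421277 130.40422555] [-2.95775320e-03  3.09339764e+00  6.78944384e-01]
[144.92665802 241.1474121 ] 2.25 [222 221 222 222 222 221 208 173 146 137 136 133 131 125 118 105  98  95
  96  97  96  97  97 103 121 147 169 185 195 198 200 197 196 197 197 196
 197 200 202 203 203 203 198 201 199 198 199 201 200 201 201 201 203 205
 204]
[146.76703387 255.66607098] 2.22 [222 223 221 222 223 220 206 173 145 138 135 133 129 121 110 101  96  98
  95  94  94  94  96 107 133 161 181 192 197 198 198 198 199 200 197 199
 201 202 204 202 201 203 202 202 199 201 198 199 202 203 203 205 206 206
 205]
[148.05383844 265.81762596] 2.2 [223 223 222 222 221 207 175 146 137 134 133 128 124 113 102  96  93  95
  95  97  97  95 107 133 160 179 193 195 197 197 198 199 197 199 199 201
 203 204 205 204 204 202 203 201 198 201 201 202 203 204 205 204 205]
wrist stop_face [193.6 235.7] 0.93 [631.6  89.5  37. ]
```

Request:
apply_moves([
  [0,[0,-0.0035,0],[0,0,0]],
  [0,[0,-0.003,0],[0,0,0]],
  [0,[0,0,0],[0,0,0]],
])

```text
time_s: 27.7
position: [642.1, 127.6, 130.3]
ee_rot: [-3.142, 0.0, 3.133]
contact_force: [0.2, 1.4, 1.3]
opening: -0.2
grip_force: 0.7
```

```bash
python3 gap.py w12.png
```

```text
[642.11357    127.58663694 130.31584429] [0.18245496 1.41498326 1.27249005]
[157.69480527 241.29545851] 2.25 [135 135 134 134 136 133 135 133 133 135 135 139 154 174 187 195 193 194
 194 194 196 193 197 196 197 198 201 201 199 198 199 197 195 198 197 199
 200 199 202 204 202 203 201 202 201 200 197 198 197 198 198 201 199 200
 199]
[159.38155663 255.81750852] 2.22 [135 134 135 136 133 136 136 136 136 132 135 145 165 182 192 197 196 196
 195 196 195 197 196 198 200 200 202 202 200 201 198 198 197 198 199 201
 201 203 205 202 204 202 203 200 202 198 200 200 198 201 200 200 199 201]
[160.56095865 265.97154513] 2.2 [137 137 135 136 135 135 134 136 135 132 133 142 165 182 194 197 195 198
 196 196 198 198 200 200 200 201 204 202 203 203 200 199 199 199 200 200
 201 202 204 204 204 204 203 201 200 199 199 200 198 198 200 200 200 200]
wrist stop_face [196.9 235.3] 0.61 [631.3  85.5  37. ]
```

```bash
python3 - <<'E'
from h import *
im=wsnap('w13.png');print(WS[0]['position'])
marks('wrist',['cross','edge_left','edge_right','bit_tip'],2)
g=cv2.cvtColor(im,cv2.COLOR_RGB2GRAY)
a=[proj('wrist',[600,y,55])[0] for y in(40,110)];print(a);print(g[int(a[0][1]),int(a[0][0]):int(a[1][0])])
a=[proj('wrist',[635,y,55])[0] for y in(40,110)];print(a);print(g[int(a[0][1]),int(a[0][0]):int(a[1][0])])
manip.snapshot('top');marks('top',['edge_left','cross','edge_right'],3)
manip.snapshot('side');marks('side',['edge_left','cross','edge_right'],3)
E
```

```text
[641.98425433 127.63214962 130.14773622]
[array([ 71.9311687 , 181.39084751]), array([239.86381551, 179.99673472])]
[220 220 219 220 221 221 221 220 221 220 220 220 220 221 220 221 219 220
 220 220 221 221 221 220 220 220 222 220 220 220 220 220 220 220 221 220
 221 220 220 221 221 220 221 222 222 221 222 221 222 222 222 222 222 220
 222 221 222 222 221 222 222 223 222 221 223 222 221 221 222 221 222 222
 221 222 221 220 221 221 222 221 221 222 222 222 222 221 222 222 221 223
 222 223 225 222 209 185 168 161 163 161 162 162 160 159 160 162 161 160
 159 161 159 162 160 160 158 156 149 138 136 132 132 134 134 132 131 132
 132 131 132 130 132 131 131 133 130 132 132 131 132 132 134 133 131 132
 131 133 132 134 133 132 132 133 132 132 131 131 131 132 133 131 132 132
 132 132 132 132 132 132]
[array([ 85.83465908, 258.65712664]), array([243.23047868, 257.45489387])]
[221 222 222 222 221 222 221 221 221 221 220 222 221 221 222 221 222 221
 220 221 220 220 220 221 220 219 219 221 221 219 219 220 219 220 220 220
 220 220 220 220 220 220 219 219 220 221 221 221 220 220 221 220 220 220
 221 22
[... 574 characters left out ...]
.5]
top cross [353.  259.2] 0.85 [ 291.3 -209.2   55. ]
top cross [280.6 146.1] 0.68 [603.4 -21.8  55. ]
top edge_right [300.1 133. ] 0.98 [645.3 -76.8  37.5]
top edge_right [331.5 245.7] 0.9 [ 329.2 -155.2   37.5]
side edge_left [286.  304.2] 0.92 [244.9 317.8  37.5]
side edge_left [384.6 216.6] 0.84 [ 176.3 -194.8   37.5]
side edge_left [214.6 219.2] 0.68 [650.7  82.4  37.5]
side cross [324.2 317.9] 0.87 [128.1 331.2  55. ]
side cross [248.4 202.4] 0.74 [595.9 -33.7  55. ]
side cross [356.5 210. ] 0.65 [ 261.4 -162.2   55. ]
side edge_right [346.1 315.9] 0.78 [ 91.5 281.6  37.5]
side edge_right [244.6 197.4] 0.66 [642.9 -78.6  37.5]
side edge_right [337.6 220.6] 0.63 [ 298.9 -100.8   37.5]
```

Request:
apply_moves([
  [0,[0,-0.002,0],[0,0,0]],
  [0,[0,-0.002,0],[0,0,0]],
])

```text
time_s: 28.65
position: [641.9, 125.0, 130.1]
ee_rot: [3.141, 0.0, 3.133]
contact_force: [-0.5, 2.9, -1.1]
opening: 0.3
grip_force: 1.5
```

Request:
apply_moves([
  [0,[0,-0.001,0],[0,0,0]],
])

```text
time_s: 28.75
position: [641.9, 124.0, 130.1]
ee_rot: [3.141, 0.0, 3.133]
contact_force: [-0.7, 3.5, -0.2]
opening: -0.2
grip_force: 1.5
```

```bash
cat > gap2.py <<'E'
from h import *
import sys
im=wsnap(sys.argv[1]);s=WS[0];print(s['position'],s['contact_force'])
g=cv2.cvtColor(im,cv2.COLOR_RGB2GRAY);C=-cv2.Rodrigues(cam('wrist')[1])[0].T@cam('wrist')[2]
# block left edge (z55) at x 570..610, saddle right-face top edge (z76) at x 622..640
def e(x,z,y0,y1):
    a,b=[proj('wrist',[x,y,z])[0] for y in(y0,y1)];n=int((b[0]-a[0])*4)
    P=(a+(b-a)*np.linspace(0,1,n)[:,None]).astype(np.float32);v=cv2.GaussianBlur(cv2.remap(g.astype(np.float32),P[:,0].copy(),P[:,1].copy(),1).reshape(1,-1),(0,0),3).ravel()
    d=np.gradient(v);return d,np.linspace(y0,y1,n)
for x in(575,585,595,605):d,y=e(x,55,70,90);print('block',x,round(y[d.argmin()],2))
for x in(620,626,632,638):d,y=e(x,76,75,100);print('stop',x,round(y[d.argmax()],2))
E
python3 gap2.py w14.png
```

```text
[641.89787845 124.00655276 130.13922266] [-0.7140961   3.47053787 -0.17815306]
block 575 79.2
block 585 79.18
block 595 79.17
block 605 78.99
stop 620 81.6
stop 626 81.7
stop 632 81.59
stop 638 81.47
```

Request:
apply_moves([
  [0,[0,-0.001,0],[0,0,0]],
])

```text
time_s: 28.9
position: [641.9, 123.2, 130.1]
ee_rot: [3.141, 0.0, 3.133]
contact_force: [-0.4, 3.2, -0.4]
opening: -0.0
grip_force: 1.5
```

Request:
apply_moves([
  [0,[0,-0.0008,0],[0,0,0]],
])

```text
time_s: 29.0
position: [641.9, 122.5, 130.1]
ee_rot: [3.142, -0.0, 3.133]
contact_force: [-0.5, 2.7, 0.1]
opening: -0.1
grip_force: 1.5
```

```bash
python3 gap2.py w15.png
```

```text
[641.87843781 122.47405202 130.10780612] [-0.52300899  2.70141053  0.09440384]
block 575 79.2
block 585 79.18
block 595 79.06
block 605 78.99
stop 620 80.19
stop 626 80.08
stop 632 80.14
stop 638 99.51
```

Gap is about 1 mm. Now half-millimetre steps, watching the force.

Request:
apply_moves([
  [0,[0,-0.0006,0],[0,0,0]],
])

```text
time_s: 29.15
position: [641.9, 122.2, 130.1]
ee_rot: [3.141, 0.0, 3.133]
contact_force: [0.6, 5.7, -1.5]
opening: -0.2
grip_force: 2.7
```

Request:
apply_moves([
  [0,[0,-0.0005,0],[0,0,0]],
])

```text
time_s: 29.25
position: [641.8, 121.9, 130.1]
ee_rot: [3.141, -0.0, 3.133]
contact_force: [-0.2, 6.3, -1.7]
opening: 0.1
grip_force: 2.6
```

Request:
apply_moves([
  [0,[0,0.004,0],[0,0,0]],
  [0,[0,0.03,0],[0,0,0]],
  [0,[0,0,-0.055],[0,0,0]],
  [0,[0,0,-0.055],[0,0,0]],
  [0,[0,0,-0.055],[0,0,0]],
])

```text
time_s: 29.75
position: [641.9, 148.5, 263.3]
ee_rot: [-3.14, -0.001, 3.134]
contact_force: [0.4, 0.1, 0.4]
opening: -0.1
grip_force: 0.0
```

Request:
apply_moves([
  [0,[0.06,0,-0.05],[0,0,0]],
  [0,[0.06,0,0],[0,0,0]],
  [0,[0.06,0,0],[0,0,0]],
  [1,[0.06,-0.03,0],[0,0,0]],
  [1,[0,-0.058,0],[0,0,0]],
])

```text
time_s: 30.25
position: [456.9, 82.2, 293.6]
ee_rot: [-3.141, -0.004, 3.138]
contact_force: [1.5, -0.1, 0.8]
opening: 28.3
grip_force: 0.0
```

Request:
apply_moves([
  [1,[0,-0.058,0],[0,0,0]],
  [1,[0,-0.058,0],[0,0,0]],
  [1,[0,-0.0175,0],[0,0,0]],
  [1,[0,0,0],[0,0,0]],
  [1,[0,0,0],[0,0,0]],
])

```text
time_s: 30.75
position: [461.5, -25.5, 294.2]
ee_rot: [-3.141, 0.0, 3.132]
contact_force: [0.5, -0.6, 0.5]
opening: 85.7
grip_force: 0.0
```

```bash
python3 - <<'E'
from h import *
im=wsnap('w16.png');s=WS[0];print(s['position'],s['ee_rot'],s['contact_force'])
u,v=proj('wrist',[606,-31,58])[0];u,v=int(u),int(v);print(u,v)
print('above',darkcol(im,(v-14,v-4),u-9,u+9),'bit',darkcol(im,(v+1,v+16),u-7,u+7))
p=[proj('wrist',q)[0] for q in([538,-75,55],[538,70,55])];e=edge(im,*p,5)
a,b=[atz('wrist',q,55) for q in e];d=b-a;print('front',a,b,np.arctan2(-d[0],d[1]))
marks('wrist',['stop_face','edge_left','cross','bit_tip'],1)
E
```

```text
[461.47286891 -25.45121435 294.24723917] [-3.14143796e+00  3.46818114e-05  3.13213114e+00] [ 0.54892598 -0.59953174  0.48366196]
278 330
above [   nan    nan    nan 278.   277.88 277.9  277.9  277.88 277.9  277.92] bit [274.6  274.88 276.3  278.43 278.5  278.5  278.47 278.46 278.38 278.39
 278.38 278.39 278.41 278.39 278.36]
front [536.88118307 -74.94319682  55.        ] [538.33409975  70.02355092  55.        ] -0.010022077909818931
wrist stop_face [380.7 339.3] 0.67 [633.   78.2  37. ]
wrist edge_left [381.8 353.5] 0.87 [650.7  80.5  37.5]
wrist cross [279.4 327.7] 0.85 [605.  -30.4  55. ]
wrist bit_tip [276.4 336.5] 0.91 [609.4 -33.3  63. ]
```

```bash
python3 -c "
from rig import manip
print(manip.finish_job())"
```

```text
the job is handed in; nothing more can be done
None
```

I handed the job in at about 31 s: the block's back edge is flush against the fence to within about 0.3 mm, the cross is about 0.6 mm from the bit axis, and the end stop touches the block's left end.

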